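# Shut the microscope lamp down to standby and unclamp the finished specimen holder

### The job

The specimen under the microscope is finished: first turn the lamp selector on the sloped console clockwise to the green mark, then pull the clamp's sliding jaw fully open by its red-capped post. Lift the aluminium specimen holder out of the clamp and set it down gently, standing upright, in the empty compartment of the blue tray. Do not knock the microscope or shift any of the other things.

Things in the scene. Friction and masses are not known exactly. Their poses are not given: they have to be found in the camera images.
- selector (a joint): angle of the lamp selector, a grey bar knob with a white pointer line on a sloped black panel. Grows clockwise as seen facing the panel; 0 = pointer straight up the slope. Four click positions: -0.9 red mark, -0.3 white mark, +0.3 GREEN mark (the larger dot), +0.9 blue mark; end stops at +-1.05 rad. The click springs it into the nearest position when let go; needs up to about 0.05 N m
- selector_grip (a point): grip point of the selector, on its axis 24 mm above the panel. Frame turns with the knob: x = along the bar towards the pointer end, z = out of the panel along the axis (35 deg from vertical, leaning to the console's front). The bar is 42 mm long, 13 mm thick, and stands 7 to 34 mm above the panel, on a disc of 42 mm diameter
- console: white and grey lamp control box, fixed to the table, 150 mm wide (y), about 142 mm deep (x -52 to +90 mm), 112 mm high at the back; origin on its underside, below the knob's centre, whose foot is 75 mm above it. Its front (-x) is low and the panel slopes up to the back at 35 deg from level; the panel is 128 mm long up the slope. Stands to the left or to the right of the stage
- stage: folded steel plate 280 x 210 mm, top 40 mm above the table, fixed, with an aluminium clamp bed (x -127 to +51 mm, 40 mm wide in y, top at z = 50 mm). Origin at table height under the clamped holder's centre. x points away from the sliding jaw's post to the fixed jaw (20 mm thick, inner face at x = +20.7 mm, top at z = 76 mm, 40 mm wide). The microscope's lens hangs over it
- jaw (a joint): travel of the sliding jaw, m: 0 closed, 0.034 fully open; it slides along the stage's -x, with about 2 N of friction. The jaw is 26 mm wide (y); its red lip (top 74 mm above the table) reaches 6 mm over the holder's foot when closed
- jaw_post (a point): grip point on the jaw's upright round post (16 mm diameter, red cap, from 59 to 97 mm above the table); this point lies on its axis 82 mm above the table, 78 mm on the -x side of the stage's origin when closed; its axes are the stage's
- holder: the specimen holder: aluminium block, foot 40 (x) x 30 (y) x 18 mm, upper part 24 (x) x 30 (y) from 18 to 42 mm high, brass insert on top; about 0.12 kg. Origin at the centre of its underside, z up. Clamped along x between the jaws, its two y faces are free
- microscope: stereo microscope and two side rods on the stage; origin and axes as the stage's. Black lens tube, 54 mm diameter, at x = +55 mm, lower end 200 mm above the table; white head above it (x 25 to 95, y +-43, from z 240 mm; eyepieces lean to +x); column at x = 128 mm; side rods at x = 70, y = +-92 mm, 170 mm high. An upright gripper does not fit over the holder beside the lens: tilt it
- tray: blue tray fixed to the table, 110 (x) x 180 (y) mm, rim 14 mm high, floor 4 mm above the table, divided across its middle into two compartments of about 102 x 84 mm; origin at its underside centre. The -y compartment holds the stored holder, the +y one is empty. Stands to the left or right of the stage
- free_bay (a point): centre of the floor of the tray's empty compartment, axes as the tray's
- stored_holder: like the holder but with an orange insert, standing in the tray's other compartment; leave alone
- jar: glass jar with a white lid, 68 mm diameter, 95 mm high, origin at its underside; leave alone
- cup: green glass cup, 68 mm diameter, 80 mm high; leave alone
- dropper: small amber bottle with black cap, 24 mm diameter, 55 mm high, standing on the stage plate on the +y side of the clamp; leave alone
- weight: small brass weight, 24 mm diameter, 25 mm high, on the stage plate on the -y side of the clamp; leave alone
- dish: shallow glass dish, 64 mm diameter, 14 mm high, in front of the stage; leave alone
- syringe: plastic syringe lying on the table, 123 mm long along its x, 20 mm thick; leave alone
- screwdriver: yellow screwdriver lying on the table, 130 mm long along its x, 26 mm thick; leave alone

How it is judged:
By the outcome, as a careful person would: the job done as asked, in the order asked, and still so for the second after the job is handed in, with the robot touching nothing.
It also fails if it takes over 64 s, if anything falls off the work surface, if the arm or the gripper's body presses on something with over 40 N, if the wrist force passes 120 N, or if a joint passes its speed limit or range.

### The arm

A 6-joint arm with a two-finger parallel gripper is mounted at the origin on the work surface. World frame = base frame: x ahead of the robot, y to its left, z up, the work surface at z = 0. Lengths are in mm, angles in rad, forces in N, time in s.
With the tool pointing down it reaches from about 300 to 775 mm from the base axis. Payload 14.6 kg.
Tool frame: the origin (TCP) lies at the very end of the fingers, on their centre line; the grasp point (between the pads) lies 19 mm behind it; z points along the fingers, y is the line along which they close (so a half turn about z gives the same grasp; the last joint's range is limited). The gripper opens to 94 mm and grips with 3 to 60 N. Pads are 16 mm wide; open, the fingers measure 119 mm over their backs; the gripper's body (75 mm by 177 mm) begins 78 mm behind the grasp point.
Start: joints at [1.215, 0.3, 1.521, -0, 1.321, -0.067], TCP at [156.639, 527.213, 205.446] pointing down, gripper open.
Joint ranges: [-3.03, 3.03], [-0.79, 2.21], [0.23, 2.52], [-1.04, 4.18], [0, 3.07], [-2.55, 2.55]. Speed limits (rad/s): [2.22, 2.22, 2.57, 3.14, 3.14, 3.14].

### API

Orientations are given as [roll, pitch, yaw] about the fixed x, y, z axes, in that order (R = Rz(yaw) Ry(pitch) Rx(roll)).
In Python, from cell import manip, camera, get_calibration gives the robot as it stands.
- The arm moves only by the tool arm_command, never from a script. Its argument "targets" is a list of rows, each an object of numbers: "hand": the opening, from -1 (shut) to 1 (fully open), so that 0 is half open; "x", "y", "z": the shift along the tool's x, y, z in m; "yaw": the turn about the tool's z in rad. In form: [{"hand": .., "x": .., "y": .., "z": .., "yaw": ..}, ...]. A call has 1 to 10 rows; each row shifts and turns the commanded pose from where the row before left it, along the tool's axes as they then stand; what a row does not reach is not made up. A row lasts 1/10 s, in which the tool goes at most 50 mm and 8.59 degrees, less where a joint would pass 70% of its speed; a pose out of reach is approached as far as the arm can. A call is refused whole if a number of a shift passes 0.05 or a number of a turn 0.15, either way. A call with a gripper value outside its range is refused whole. The fingers move at their own pace and stop on an object; "newtons" is the grip in N (left out, the last holds). Time passes only in rows, so rows that do not move let the fingers close. It gives the time, the measured TCP pose, the force, the opening and the grip force at its end, in the units of the state.
- manip.read_state(): the state, without advancing time (a new reading comes with each control period).
- camera(name): name is "side" or "top" or "wrist"; returns the picture (400x640x3 uint8, red, green, blue); there is no depth.
- get_calibration(name): a dict with "K" (3x3 intrinsics, pixels), "cam_to_world" (4x4, takes a point from camera to world coordinates). Camera axes: x right, y up, looking along -z (the intrinsics and any distortion apply to the point x, -y, -z); pixel columns grow to the right and rows downward; lengths in mm; the calibration is good to about 2 mm. A picture is of the moment at which its call begins: read the wrist's pose just before it. get_calibration takes no time and is no camera call; for the wrist camera it gives the pose at the moment of the call.
- manip.sign_off(): hands the job in; it is judged then, once.
The state is a dict: "clock": time; "joints": joint angles; "qd": joint speeds; "effort": joint torques, N m; "eef_pos": TCP position; "eef_rot": TCP orientation; "wrist_force": force on the tool from outside, world axes, zero at the start; "moment": the same for the moment, N m; "finger_gap": finger opening in mm; "finger_force": force on a finger pad.
Only numpy, scipy, OpenCV 4.12 (cv2) and the standard library are available. Lean on these libraries where they do the work, as an engineer would, in place of code of your own. Each camera call takes 0.05 s, during which the arm holds its last target. There are 200 camera calls.

## Working session

There is one attempt and no reset: what is moved stays moved. The work goes in short steps, Python scripts to look and compute and a tool call to move; the robot and the scene stay as the last step left them, time stands still between calls to the robot, and variables do not carry over. Pictures are saved under pics/ and viewed, at most 10 in all, crops included, and the job is handed in when it is done.

Besides the shell and the picture viewer there is one more tool, called after "Call:" as name(argument=value, ...), one argument or row to a line, values as JSON. arm_command: Moves the arm, as the interface text tells. Its arguments: {"type":"object","properties":{"targets":{"type":"array"},"newtons":{"type":"number"}},"required":["targets"]}

```bash
ls; mkdir -p pics; python3 - <<'E'
from cell import manip,camera,get_calibration
import cv2,numpy as np
np.set_printoptions(precision=4,suppress=True)
for n in("side","top","wrist"):
    c=get_calibration(n);print(n,c)
    im=camera(n);cv2.imwrite(f"pics/{n}0.png",im[:,:,::-1])
print(manip.read_state())
E
```

```text
pics
side {'K': array([[454.1749,   0.    , 326.619 ],
       [  0.    , 454.1749, 193.6451],
       [  0.    ,   0.    ,   1.    ]]), 'cam_to_world': array([[   0.9943,    0.0706,   -0.0803,  434.4583],
       [  -0.1066,    0.5975,   -0.7947, -820.9104],
       [  -0.0081,    0.7987,    0.6016,  731.7195],
       [   0.    ,    0.    ,    0.    ,    1.    ]])}
top {'K': array([[409.1906,   0.    , 317.2824],
       [  0.    , 409.1906, 194.2231],
       [  0.    ,   0.    ,   1.    ]]), 'cam_to_world': array([[   0.004 ,    0.986 ,   -0.1666,  352.4024],
       [  -1.    ,    0.004 ,   -0.0005,   12.3858],
       [   0.0002,    0.1666,    0.986 , 1030.5258],
       [   0.    ,    0.    ,    0.    ,    1.    ]])}
wrist {'K': array([[324.3995,   0.    , 319.9138],
       [  0.    , 324.3995, 196.7928],
       [  0.    ,   0.    ,   1.    ]]), 'cam_to_world': array([[  0.2843,  -0.9286,  -0.2385,  86.1475],
       [  0.9587,   0.2751,   0.072 , 547.9275],
       [ -0.0013,  -0.2491,   0.9685, 384.2965],
       [  0.    ,   0.    ,   0.    ,   1.    ]])}
{'clock': 0.15, 'joints': array([ 1.2154,  0.3003,  1.5214,  0.    ,  1.3207, -0.0666]), 'qd': array([ 0.0007, -0.0034, -0.0019, -0.0009, -0.0029, -0.0027]), 'effort': array([  0.0006, -53.1959, -35.2817,   0.0708,   0.0235,  -0.0001]), 'eef_pos': array([156.5697, 527.0402, 205.0327]), 'eef_rot': array([-3.1408, -0.0001,  2.8528]), 'wrist_force': array([0.863 , 1.0826, 0.3755]), 'moment': array([-0.0286,  0.0191,  0.0123]), 'finger_force': 0.0, 'finger_gap': 93.83256097635238}
```

View pics/top0.png

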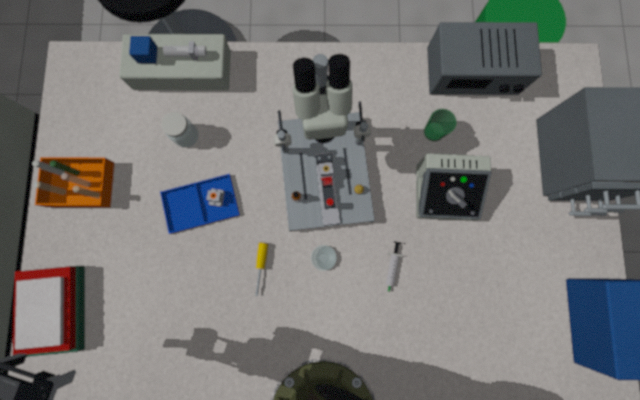

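View pics/side0.png

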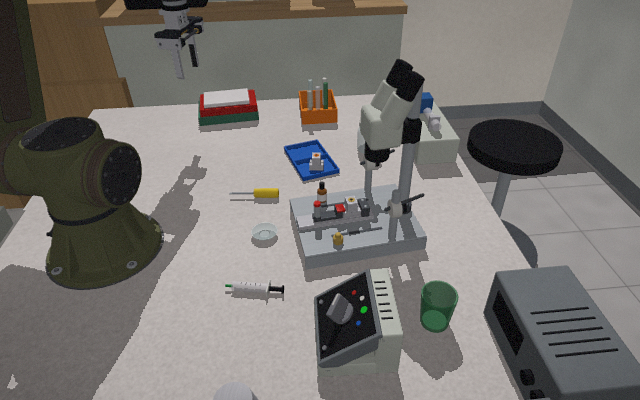

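The top view shows the console at (457,190), the stage at (327,175) with the clamp post near (329,203), and the tray at (200,203) with the empty bay on its left. The screwdriver is at (262,262), the syringe at (395,268), the dish at (326,257), and the cup at (440,125). I'll enlarge the key areas.

```bash
python3 - <<'E'
import cv2,numpy as np
t=cv2.imread("pics/top0.png");s=cv2.imread("pics/side0.png")
r=lambda a,w,h:cv2.resize(a,(w,h),interpolation=cv2.INTER_CUBIC)
a=r(t[145:225,410:500],400,300*400//338)[:300]
b=r(t[110:235,270:390],400,300)
o=np.zeros((600,800,3),np.uint8)
o[:300,:400]=r(t[145:225,405:505],400,300)   # x4.0,3.75
o[:300,400:]=r(t[140:240,275:385],400,300)   # 3.636,3.0
o[300:,:400]=r(s[265:365,310:410],400,300)   # 4,3
o[300:,400:]=r(s[175:265,285:405],400,300)   # 3.333,3.333
cv2.imwrite("pics/crop0.png",o)
E
```

```text
(no output)
```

View pics/crop0.png

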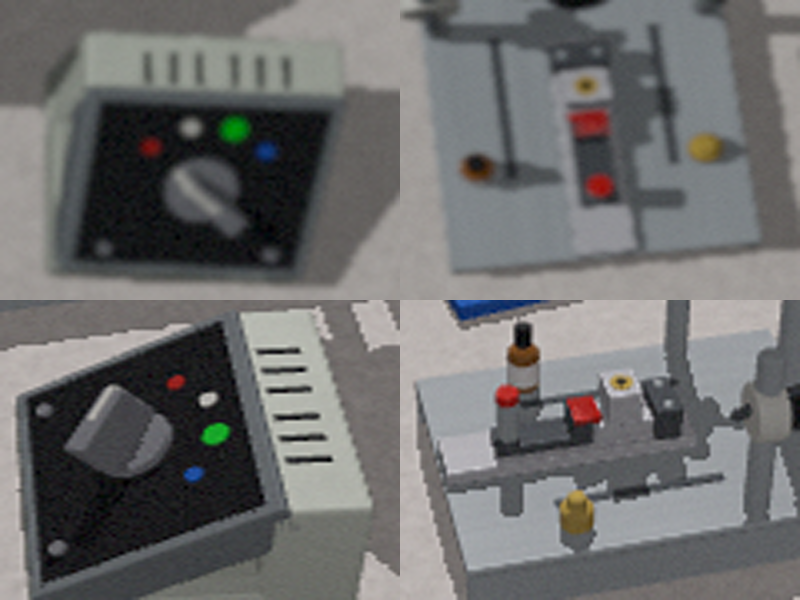

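The crops show the pointer at the upper left, on the red mark (−0.9). The jaw is closed, and the post cap is at top (330,202) and side (317,204). The insert is at top (326,168) and side (352,199). Next I'll triangulate.

```bash
cat > h.py <<'E'
import numpy as np,cv2
from cell import manip,camera,get_calibration
np.set_printoptions(precision=3,suppress=True)
def ray(c,p):
    K=c["K"];M=c["cam_to_world"]
    d=np.array([(p[0]-K[0,2])/K[0,0],-(p[1]-K[1,2])/K[1,1],-1.])
    d=M[:3,:3]@d;return M[:3,3],d/np.linalg.norm(d)
def plane(c,p,z):
    o,d=ray(c,p);return o+d*(z-o[2])/d[2]
def tri(rs):
    A=np.zeros((3,3));b=np.zeros(3)
    for o,d in rs:
        P=np.eye(3)-np.outer(d,d);A+=P;b+=P@o
    x=np.linalg.solve(A,b);return x,[np.linalg.norm((np.eye(3)-np.outer(d,d))@(x-o)) for o,d in rs]
E
python3 - <<'E'
from h import *
T=get_calibration("top");S=get_calibration("side")
P={'red':((442.5,184.2),(354,292.3)),'white':((452.5,178.9),(362,298)),'green':((463.5,179.4),(363.7,309.7)),'blue':((471.2,185.3),(358.5,323)),
'ins':((326.2,168.3),(351.6,199.3)),'cap':((330,202),(317.1,203.8))}
Q={}
for k,(a,b) in P.items():
    x,e=tri([ray(T,a),ray(S,b)]);Q[k]=x;print(k,x,e)
print('ins plane93',plane(T,P['ins'][0],93),plane(S,P['ins'][1],93));print('cap97',plane(T,P['cap'][0],97),plane(S,P['cap'][1],97))
from scipy.optimize import least_squares
def dots(p):
    x,y,yaw,r=p
    R=np.array([[np.cos(yaw),-np.sin(yaw),0],[np.sin(yaw),np.cos(yaw),0],[0,0,1]])
    s=np.radians(35);u=np.array([np.cos(s),0,np.sin(s)]);rt=np.array([0,-1,0])
    return [R@(r*(np.cos(a)*u+np.sin(a)*rt))+[x,y,75] for a in(-.9,-.3,.3,.9)]
f=lambda p:np.ravel(np.array(dots(p))-[Q[k] for k in('red','white','green','blue')])
r=least_squares(f,[450,-280,0,40]);print(r.x,f(r.x).reshape(4,3))
im=cv2.imread("pics/top0.png");hsv=cv2.cvtColor(im,cv2.COLOR_BGR2HSV)
m=cv2.inRange(hsv,(105,150,60),(125,255,255));m[:,:150]=0;m[:,260:]=0;m[:150]=0
c=max(cv2.findContours(m,0,2)[0],key=cv2.contourArea);b=cv2.boxPoints(cv2.minAreaRect(c))
w=np.array([plane(T,q,12) for q in b]);print('tray',w,w.mean(0))
# stage plate corners (top z=40) from crop
for q in((425,20),(455,270),(760,240)):
    print('stage',plane(T,(275+(q[0]-400)/3.636,140+q[1]/3),40))
for n,q,z in(('dropper',(477,165),95),('weight',(705,147),65)):
    print(n,plane(T,(275+(q[0]-400)/3.636,140+q[1]/3),z))
E
```

```text
red [ 536.432 -279.147   93.471] [np.float64(0.8005554153812209), np.float64(0.8005554153812753)]
white [ 547.307 -300.407  101.531] [np.float64(0.6490016629198635), np.float64(0.6490016629199105)]
green [ 546.093 -325.888  101.366] [np.float64(0.4829874310574491), np.float64(0.48298743105743125)]
blue [ 533.922 -346.056   93.152] [np.float64(0.5743780870636312), np.float64(0.5743780870635723)]
ins [573.132  -7.833  94.738] [np.float64(0.8757480722612412), np.float64(0.8757480722609585)]
cap [493.05  -16.587  95.912] [np.float64(0.8202800540379966), np.float64(0.820280054038157)]
ins plane93 [572.641  -7.877  93.   ] [574.409  -5.348  93.   ]
cap97 [492.058 -16.585  97.   ] [493.77  -17.777  97.   ]
[ 511.821 -311.733   -0.039   45.117] [[-0.27   1.828 -2.385]
 [ 0.316  0.613 -1.809]
 [ 0.485 -0.551 -1.644]
 [-0.53  -1.891 -2.066]]
tray [[527.831 412.705  12.   ]
 [575.053 238.317  12.   ]
 [471.444 207.986  12.   ]
 [425.761 379.726  12.   ]] [500.022 309.683  12.   ]
stage [640.176 101.992  40.   ]
stage [431.716  78.189  40.   ]
stage [ 456.813 -125.212   40.   ]
dropper [508.443  61.732  95.   ]
weight [528.644 -86.885  65.   ]
```

```bash
python3 - <<'E'
from h import *
# knob-relative coordinates (world axes turned by console yaw -0.04)
s=np.radians(35);u=np.array([np.cos(s),0,np.sin(s)]);rt=np.array([0,-1,0]);n=np.array([-np.sin(s),0,np.cos(s)])
g=np.array(np.meshgrid(np.linspace(-21,21,60),np.linspace(-6.5,6.5,20),np.linspace(7,34,30))).reshape(3,-1)
A=np.arange(-.9,.7,.05)
def bar(a):
    c=np.cos(a)*u+np.sin(a)*rt;d=-np.sin(a)*u+np.cos(a)*rt
    p=np.outer(g[0],c)+np.outer(g[1],d)+np.outer(g[2],n);al=g[0];return p,al
for zt in(14,18):
  for xc in(-10,-6,-2,2):
    o=[]
    for a in A[::3]:
        p,al=bar(a);k=(p[:,2]>zt)&(abs(p[:,0]-xc)<8)
        q=p[k];i=q[:,1].argmax();o.append((round(a,2),round(q[i,1],1),round(q[i,0],1)))
    print(zt,xc,'panel',.7*(xc+8),o)
E
```

```text
14 -10 panel -1.4 [(np.float64(-0.9), np.float64(20.5), np.float64(-2.3)), (np.float64(-0.75), np.float64(19.1), np.float64(-2.0)), (np.float64(-0.6), np.float64(17.2), np.float64(-2.4)), (np.float64(-0.45), np.float64(15.0), np.float64(-2.1)), (np.float64(-0.3), np.float64(12.4), np.float64(-2.5)), (np.float64(-0.15), np.float64(9.6), np.float64(-2.2)), (np.float64(0.0), np.float64(6.5), np.float64(-17.5)), (np.float64(0.15), np.float64(7.5), np.float64(-17.8)), (np.float64(0.3), np.float64(8.8), np.float64(-17.9)), (np.float64(0.45), np.float64(10.3), np.float64(-17.9)), (np.float64(0.6), np.float64(12.4), np.float64(-18.0))]
14 -6 panel 1.4 [(np.float64(-0.9), np.float64(20.5), np.float64(-0.2)), (np.float64(-0.75), np.float64(19.1), np.float64(1.7)), (np.float64(-0.6), np.float64(17.2), np.float64(1.8)), (np.float64(-0.45), np.float64(15.0), np.float64(1.7)), (np.float64(-0.3), np.float64(12.4), np.float64(1.8)), (np.float64(-0.15), np.float64(9.6), np.float64(1.5)), (np.float64(0.0), np.float64(6.5), np.float64(-13.0)), (np.float64(0.15), np.float64(7.0), np.float64(-13.9)), (np
[... 3241 characters left out ...]
6.0), np.float64(-10.0)), (np.float64(0.6), np.float64(6.0), np.float64(-9.2))]
18 2 panel 7.0 [(np.float64(-0.9), np.float64(20.5), np.float64(-3.4)), (np.float64(-0.75), np.float64(19.1), np.float64(0.7)), (np.float64(-0.6), np.float64(17.2), np.float64(4.0)), (np.float64(-0.45), np.float64(15.0), np.float64(7.0)), (np.float64(-0.3), np.float64(12.4), np.float64(9.2)), (np.float64(-0.15), np.float64(9.6), np.float64(9.5)), (np.float64(0.0), np.float64(6.5), np.float64(-5.5)), (np.float64(0.15), np.float64(5.7), np.float64(-5.9)), (np.float64(0.3), np.float64(5.1), np.float64(-5.8)), (np.float64(0.45), np.float64(4.5), np.float64(-5.7)), (np.float64(0.6), np.float64(4.0), np.float64(-5.7))]
```

Call:
arm_command(
  targets=[
    {"hand": -1,"yaw": -0.145},
    {"hand": -1,"yaw": -0.145},
  ],
  newtons=20,
)

```text
schema error: expected keys hand, x, y, z, yaw
```

```bash
python3 - <<'E'
from h import *
s=np.radians(35);u=np.array([np.cos(s),0,np.sin(s)]);rt=np.array([0,-1,0]);n=np.array([-np.sin(s),0,np.cos(s)])
g=np.array(np.meshgrid(np.linspace(-21,21,80),np.linspace(-6.5,6.5,30),np.linspace(7,34,40))).reshape(3,-1)
for zt,xc in((18,6),(18,9),(22,6),(22,9)):
    o=[]
    for a in np.arange(-.9,.65,.15):
        c=np.cos(a)*u+np.sin(a)*rt;d=-np.sin(a)*u+np.cos(a)*rt
        p=np.outer(g[0],c)+np.outer(g[1],d)+np.outer(g[2],n)
        q=p[(p[:,2]>zt)&(abs(p[:,0]-xc)<8)];i=q[:,1].argmax();o.append([a,q[i,1],q[i]@u])
    print(zt,xc,np.array(o).T)
print(manip.read_state()['eef_pos'])
E
```

```text
18 6 [[-0.9   -0.75  -0.6   -0.45  -0.3   -0.15   0.     0.15   0.3    0.45
   0.6  ]
 [19.654 19.07  17.222 14.987 12.416  9.565  6.5    5.196  4.089  2.962
   1.612]
 [ 9.016 10.935 13.662 16.082 18.141 19.793  8.772  9.119  8.778  8.811
   9.155]]
18 9 [[-0.9   -0.75  -0.6   -0.45  -0.3   -0.15   0.     0.15   0.3    0.45
   0.6  ]
 [17.704 18.414 17.222 14.987 12.416  9.565  6.5    4.798  3.146  1.575
  -0.189]
 [11.474 11.546 13.662 16.082 18.141 19.793 11.962 11.748 11.825 11.684
  11.788]]
22 6 [[-0.9   -0.75  -0.6   -0.45  -0.3   -0.15   0.     0.15   0.3    0.45
   0.6  ]
 [17.704 18.742 17.222 14.987 12.416  9.565  6.5    4.878  3.303  1.806
   0.111]
 [11.474 11.24  13.662 16.082 18.141 19.793 11.43  11.222 11.317 11.205
  11.349]]
22 9 [[-0.9   -0.75  -0.6   -0.45  -0.3   -0.15   0.     0.15   0.3    0.45
   0.6  ]
 [16.032 16.118 17.222 14.987 12.416  9.565  6.5    4.481  2.518  0.65
  -1.39 ]
 [13.581 13.685 13.662 16.082 18.141 19.793 13.557 13.85  13.857 13.598
  13.543]]
[156.57  527.04  205.033]
```

Call:
arm_command(
  targets=[
    {"hand": -1,"x": 0,"y": 0,"z": 0,"yaw": -0.145},
    {"hand": -1,"x": 0,"y": 0,"z": 0,"yaw": -0.145},
  ],
  newtons=20,
)

```text
clock: 0.35
eef_pos: [156.6, 527.1, 205.2]
eef_rot: [-3.141, -0.0, -3.135]
wrist_force: [-0.6, -0.5, 0.4]
finger_gap: 81.1
finger_force: 0.0
```

Call:
arm_command(
  targets=[
    {"hand": -1,"x": -0.017,"y": -0.04,"z": 0,"yaw": 0},
    {"hand": -1,"x": -0.017,"y": -0.04,"z": 0,"yaw": 0},
    {"hand": -1,"x": -0.017,"y": -0.04,"z": 0,"yaw": 0},
    {"hand": -1,"x": -0.017,"y": -0.04,"z": 0,"yaw": 0},
    {"hand": -1,"x": -0.017,"y": -0.04,"z": 0,"yaw": 0},
    {"hand": -1,"x": -0.017,"y": -0.04,"z": 0,"yaw": 0},
    {"hand": -1,"x": -0.017,"y": -0.04,"z": 0,"yaw": 0},
    {"hand": -1,"x": -0.017,"y": -0.04,"z": 0,"yaw": 0},
    {"hand": -1,"x": -0.017,"y": -0.04,"z": 0,"yaw": 0},
    {"hand": -1,"x": -0.017,"y": -0.04,"z": 0,"yaw": 0},
  ],
)

```text
clock: 1.35
eef_pos: [327.3, 125.7, 205.6]
eef_rot: [3.141, 0.001, -3.14]
wrist_force: [1.2, 0.1, -0.2]
finger_gap: 2.2
finger_force: 0.0
```

Call:
arm_command(
  targets=[
    {"hand": -1,"x": -0.017,"y": -0.04,"z": 0,"yaw": 0},
    {"hand": -1,"x": -0.017,"y": -0.04,"z": 0,"yaw": 0},
    {"hand": -1,"x": -0.017,"y": -0.04,"z": 0,"yaw": 0},
    {"hand": -1,"x": -0.017,"y": -0.04,"z": 0,"yaw": 0},
    {"hand": -1,"x": -0.017,"y": -0.04,"z": 0,"yaw": 0},
    {"hand": -1,"x": -0.017,"y": -0.04,"z": 0,"yaw": 0},
    {"hand": -1,"x": -0.017,"y": -0.04,"z": 0,"yaw": 0},
    {"hand": -1,"x": -0.017,"y": -0.04,"z": 0,"yaw": 0},
    {"hand": -1,"x": -0.017,"y": -0.04,"z": 0,"yaw": 0},
    {"hand": -1,"x": 0,"y": 0,"z": 0,"yaw": 0},
  ],
)

```text
clock: 2.35
eef_pos: [481.1, -235.9, 204.3]
eef_rot: [3.141, -0.001, 3.14]
wrist_force: [-0.6, -0.2, -0.3]
finger_gap: 0.5
finger_force: 0.0
```

```bash
python3 - <<'E'
from h import *
W=get_calibration("wrist");im=camera("wrist");cv2.imwrite("pics/w1.png",im[:,:,::-1]);np.save("w1.npy",np.array([W["K"],W["cam_to_world"][:3,:3]]));np.save("w1t.npy",W["cam_to_world"])
print(W["cam_to_world"])
E
```

```text
[[   0.001   -0.969   -0.248  407.824]
 [   1.       0.001    0.    -235.625]
 [   0.      -0.248    0.969  383.696]
 [   0.       0.       0.       1.   ]]
```

View pics/w1.png

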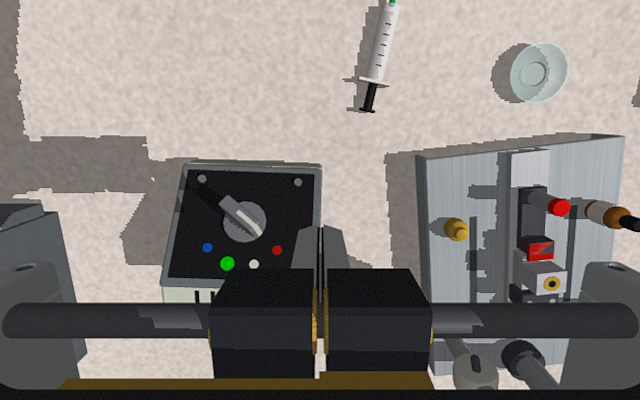

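The wrist view shows the pointer line towards the red dot (277,250), with white at (253,264), green at (227,263) and blue at (207,247). The post cap is at (560,207) and the insert at (552,283).

```bash
python3 - <<'E'
from h import *
T=get_calibration("top");S=get_calibration("side");W=get_calibration("wrist")
P={'red':((442.5,184.2),(354,292.3),(277,250)),'white':((452.5,178.9),(362,298),(253.5,264)),'green':((463.5,179.4),(363.7,309.7),(227,263.5)),'blue':((471.2,185.3),(358.5,323),(207.5,247.5)),
'ins':((326.2,168.3),(351.6,199.3),(552,283)),'cap':((330,202),(317.1,203.8),(560,207))}
Q={}
for k,(a,b,c) in P.items():
    x,e=tri([ray(T,a),ray(S,b),ray(W,c)]);Q[k]=x;print(k,x,np.array(e))
print('W planes',plane(W,P['ins'][2],93),plane(W,P['cap'][2],97))
for k,z in(('red',92),('white',100),('green',100),('blue',92)):print(k,plane(W,P[k][2],z))
E
```

```text
red [ 536.279 -277.474   91.691] [2.149 1.241 2.38 ]
white [ 547.201 -298.981   99.69 ] [1.935 1.081 2.102]
green [ 546.234 -324.434   99.507] [2.019 0.669 2.043]
blue [ 533.87  -344.726   91.019] [2.001 0.974 2.063]
ins [571.885  -6.413  94.525] [1.48  2.328 3.295]
cap [492.019 -15.514  97.078] [1.068 2.358 2.97 ]
W planes [570.195  -3.104  93.   ] [490.478 -12.588  97.   ]
red [ 535.047 -275.197   92.   ]
white [ 545.901 -296.944  100.   ]
green [ 545.356 -322.166  100.   ]
blue [ 532.376 -342.302   92.   ]
```

Call:
arm_command(
  targets=[
    {"hand": -1,"x": -0.021,"y": -0.036,"z": 0,"yaw": 0},
    {"hand": -1,"x": 0,"y": 0,"z": 0.04,"yaw": 0},
    {"hand": -1,"x": 0,"y": 0,"z": 0.04,"yaw": 0},
    {"hand": -1,"x": 0,"y": 0,"z": 0.028,"yaw": 0},
    {"hand": -1,"x": 0,"y": 0,"z": 0,"yaw": 0},
  ],
)

```text
clock: 2.9
eef_pos: [499.9, -266.3, 94.2]
eef_rot: [3.138, -0.005, -3.14]
wrist_force: [0.4, 0.4, 0.5]
finger_gap: 0.5
finger_force: 0.0
```

Call:
arm_command(
  targets=[
    {"hand": -1,"x": -0.004,"y": -0.004,"z": 0,"yaw": 0},
    {"hand": -1,"x": -0.004,"y": -0.004,"z": 0,"yaw": 0},
    {"hand": -1,"x": 0,"y": 0,"z": 0,"yaw": 0},
  ],
)

```text
clock: 3.2
eef_pos: [510.8, -277.1, 99.3]
eef_rot: [-3.14, 0.003, -3.14]
wrist_force: [-0.6, 0.6, 0.2]
finger_gap: 0.3
finger_force: 0.0
```

Call:
arm_command(
  targets=[
    {"hand": -1,"x": -0.003,"y": -0.004,"z": 0.003,"yaw": 0},
    {"hand": -1,"x": -0.003,"y": -0.004,"z": 0,"yaw": 0},
    {"hand": -1,"x": -0.002,"y": -0.004,"z": 0,"yaw": 0},
    {"hand": -1,"x": 0,"y": 0,"z": 0,"yaw": 0},
  ],
)

```text
clock: 3.6
eef_pos: [520.8, -287.0, 97.4]
eef_rot: [3.141, 0.007, -3.14]
wrist_force: [11.5, 15.9, 16.3]
finger_gap: 0.4
finger_force: 12.6
```

Call:
arm_command(
  targets=[
    {"hand": -1,"x": 0,"y": -0.003,"z": 0,"yaw": 0},
    {"hand": -1,"x": 0,"y": -0.003,"z": 0,"yaw": 0},
    {"hand": -1,"x": 0,"y": 0,"z": 0,"yaw": 0},
  ],
)

```text
clock: 3.9
eef_pos: [523.4, -293.8, 99.7]
eef_rot: [-3.139, 0.015, -3.139]
wrist_force: [22.7, 15.3, 24.9]
finger_gap: 0.5
finger_force: 18.3
```

```bash
python3 - <<'E'
from h import *
s=manip.read_state();print(s['eef_pos'],s['wrist_force'],s['moment'])
W=camera("wrist");S=camera("side")
o=np.zeros((400,800,3),np.uint8)
o[:,:400]=cv2.resize(W[150:300,150:350],(400,400));o[:,400:]=cv2.resize(S[240:360,290:430],(400,400));cv2.imwrite("pics/c2.png",o[:,:,::-1])
E
```

```text
[ 523.424 -293.811   99.696] [22.693 15.263 24.916] [ 2.851 -4.325  0.134]
```

View pics/c2.png

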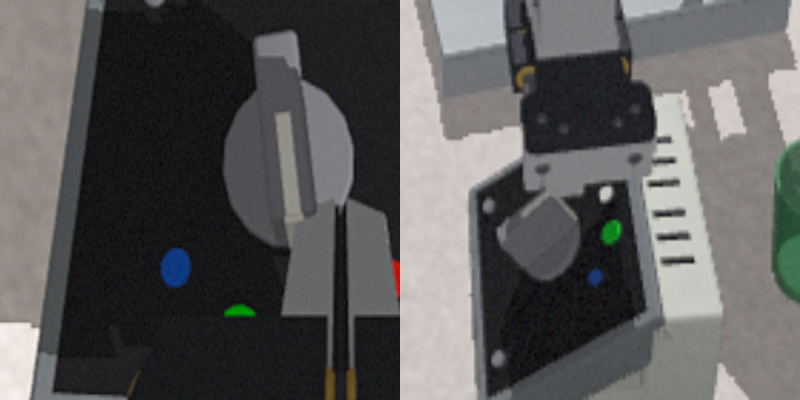

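The knob has turned partway, to about −0.2, but the finger now rides on the pointer's end face. I'll back off, shift towards the console front and push on the side face.

Call:
arm_command(
  targets=[
    {"hand": -1,"x": 0,"y": 0.008,"z": 0,"yaw": 0},
    {"hand": -1,"x": 0.006,"y": 0.004,"z": 0,"yaw": 0},
    {"hand": -1,"x": 0.004,"y": 0,"z": 0,"yaw": 0},
    {"hand": -1,"x": 0,"y": 0,"z": 0,"yaw": 0},
    {"hand": -1,"x": 0,"y": 0,"z": 0,"yaw": 0},
  ],
)

```text
clock: 4.5
eef_pos: [509.6, -279.4, 95.1]
eef_rot: [3.137, 0.003, -3.139]
wrist_force: [12.6, 22.7, 2.4]
finger_gap: 0.6
finger_force: 12.4
```

Call:
arm_command(
  targets=[
    {"hand": -1,"x": 0,"y": 0.01,"z": 0,"yaw": 0},
    {"hand": -1,"x": 0,"y": 0,"z": -0.04,"yaw": 0},
    {"hand": -1,"x": 0.006,"y": -0.02,"z": -0.03,"yaw": 0},
    {"hand": -0.45,"x": 0.006,"y": -0.02,"z": 0,"yaw": -0.136},
    {"hand": -0.45,"x": 0,"y": 0,"z": 0,"yaw": -0.136},
    {"hand": -0.45,"x": 0,"y": 0,"z": 0,"yaw": -0.136},
    {"hand": -0.45,"x": 0,"y": 0,"z": 0,"yaw": -0.136},
    {"hand": -0.45,"x": 0,"y": 0,"z": 0,"yaw": -0.136},
    {"hand": -0.45,"x": 0,"y": 0,"z": 0,"yaw": -0.136},
    {"hand": -0.45,"x": 0,"y": 0,"z": 0,"yaw": -0.136},
  ],
)

```text
clock: 5.5
eef_pos: [545.2, -187.8, 146.1]
eef_rot: [-3.06, -0.153, -2.415]
wrist_force: [0.2, -0.2, 0.4]
finger_gap: 25.8
finger_force: 0.0
```

Call:
arm_command(
  targets=[
    {"hand": -0.45,"x": 0,"y": 0,"z": 0,"yaw": 0},
    {"hand": -0.45,"x": 0,"y": 0,"z": 0,"yaw": 0},
    {"hand": -0.45,"x": 0,"y": 0,"z": 0,"yaw": 0},
    {"hand": -0.45,"x": 0,"y": 0,"z": 0,"yaw": 0},
  ],
)

```text
clock: 5.9
eef_pos: [544.4, -189.8, 146.1]
eef_rot: [-3.061, -0.152, -2.42]
wrist_force: [0.5, 0.2, -0.1]
finger_gap: 25.6
finger_force: 0.0
```

```bash
python3 - <<'E'
from h import *
s=manip.read_state();print(s['eef_pos'],s['eef_rot'],s['joints'],s['wrist_force'],s['finger_gap'])
W=camera("wrist");T=camera("top")
o=np.zeros((400,800,3),np.uint8)
o[:,:500]=cv2.resize(W[100:340,170:470],(500,400));o[:,500:]=cv2.resize(T[140:230,405:495],(300,400));cv2.imwrite("pics/c3.png",o[:,:,::-1])
E
```

```text
[ 544.366 -189.82   146.057] [-3.061 -0.152 -2.42 ] [-0.319  0.422  1.508 -0.183  1.224 -2.554] [ 0.478  0.185 -0.1  ] 25.57723438928703
```

View pics/c3.png

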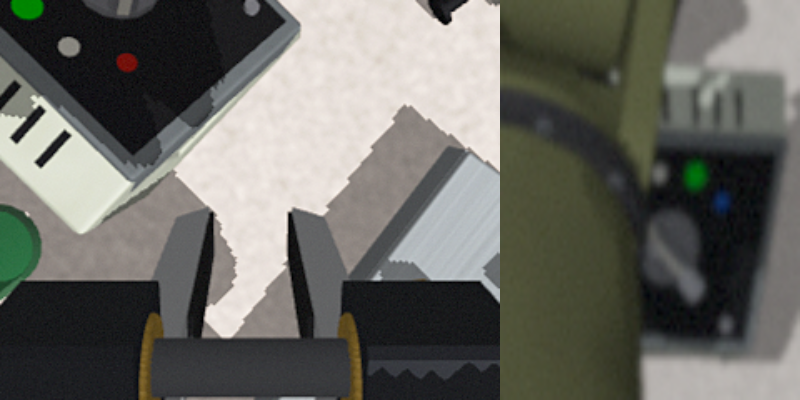

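Joint 6 hit its limit, so I'll take the half-turn-equivalent wrap instead and unwind the other way. The bar is still near the red mark.

Call:
arm_command(
  targets=[
    {"hand": -0.45,"x": 0,"y": 0,"z": 0,"yaw": 0.14},
    {"hand": -0.45,"x": 0,"y": 0,"z": 0,"yaw": 0.14},
    {"hand": -0.45,"x": 0,"y": 0,"z": 0,"yaw": 0.14},
    {"hand": -0.45,"x": 0,"y": 0,"z": 0,"yaw": 0.14},
    {"hand": -0.45,"x": 0,"y": 0,"z": 0,"yaw": 0.14},
    {"hand": -0.45,"x": 0,"y": 0,"z": 0,"yaw": 0.14},
  ],
)

```text
clock: 6.6
eef_pos: [544.4, -189.2, 145.8]
eef_rot: [-2.975, -0.041, 3.021]
wrist_force: [0.6, 0.3, -0.8]
finger_gap: 25.9
finger_force: 0.0
```

The saturated yaw left a small sideways tilt (0.17 rad), which still works for the knob. I'll repeat the push with closed fingers at a better x.

```bash
cat >> h.py <<'E'
from scipy.spatial.transform import Rotation as Ro
def tw(*targets):
    s=manip.read_state();R=Ro.from_euler('xyz',s['eef_rot']).as_matrix();p=s['eef_pos']
    print('pos',p,'rot',s['eef_rot'],'z axis',R[:,2],'F',s['wrist_force'],'q',s['joints'])
    for t in targets:
        print(t,'tool d',R.T@(np.array(t)-p)/1000);p=np.array(t)
E
python3 -c "
from h import *
tw((506,-265,146),(506,-265,92),(506,-275,92),(516,-290,92),(516,-295,92))"
```

```text
pos [ 544.417 -189.228  145.797] rot [-2.975 -0.041  3.021] z axis [-0.06  -0.16  -0.985] F [ 0.565  0.281 -0.787] q [-0.318  0.422  1.508 -0.183  1.224 -1.708]
(506, -265, 146) tool d [ 0.029 -0.079  0.014]
(506, -265, 92) tool d [-0.002  0.009  0.053]
(506, -275, 92) tool d [-0.001 -0.01   0.002]
(516, -290, 92) tool d [-0.012 -0.014  0.002]
(516, -295, 92) tool d [-0.001 -0.005  0.001]
```

Call:
arm_command(
  targets=[
    {"hand": -1,"x": 0.015,"y": -0.04,"z": 0.007,"yaw": 0},
    {"hand": -1,"x": 0.014,"y": -0.039,"z": 0.007,"yaw": 0},
    {"hand": -1,"x": -0.001,"y": 0.004,"z": 0.026,"yaw": 0},
    {"hand": -1,"x": -0.001,"y": 0.005,"z": 0.027,"yaw": 0},
    {"hand": -1,"x": 0,"y": 0,"z": 0,"yaw": 0},
    {"hand": -1,"x": 0,"y": 0,"z": 0,"yaw": 0},
    {"hand": -1,"x": 0,"y": 0,"z": 0,"yaw": 0},
  ],
)

```text
clock: 7.3
eef_pos: [507.0, -265.3, 94.0]
eef_rot: [-2.974, -0.04, 3.028]
wrist_force: [-0.8, 0.1, -0.4]
finger_gap: 0.5
finger_force: 0.0
```

Call:
arm_command(
  targets=[
    {"hand": -1,"x": -0.001,"y": -0.005,"z": 0.001,"yaw": 0},
    {"hand": -1,"x": 0,"y": -0.005,"z": 0.001,"yaw": 0},
    {"hand": -1,"x": 0,"y": 0,"z": 0,"yaw": 0},
    {"hand": -1,"x": 0,"y": 0,"z": 0,"yaw": 0},
  ],
)

```text
clock: 7.7
eef_pos: [506.1, -275.4, 92.2]
eef_rot: [-2.975, -0.042, 3.028]
wrist_force: [0.1, -1.1, 0.5]
finger_gap: -0.0
finger_force: 0.0
```

Call:
arm_command(
  targets=[
    {"hand": -1,"x": -0.002,"y": -0.004,"z": 0.001,"yaw": 0},
    {"hand": -1,"x": -0.003,"y": -0.004,"z": 0,"yaw": 0},
    {"hand": -1,"x": 0,"y": 0,"z": 0,"yaw": 0},
  ],
)

```text
clock: 8.0
eef_pos: [511.3, -283.3, 92.7]
eef_rot: [-2.976, -0.041, 3.028]
wrist_force: [3.9, 7.8, 3.9]
finger_gap: 0.3
finger_force: 4.5
```

Call:
arm_command(
  targets=[
    {"hand": -1,"x": -0.003,"y": -0.004,"z": 0.001,"yaw": 0},
    {"hand": -1,"x": -0.003,"y": -0.004,"z": 0.001,"yaw": 0},
    {"hand": -1,"x": 0,"y": 0,"z": 0,"yaw": 0},
  ],
)

```text
clock: 8.3
eef_pos: [515.7, -292.9, 91.5]
eef_rot: [-2.975, -0.042, 3.028]
wrist_force: [1.0, -0.3, -1.0]
finger_gap: 0.4
finger_force: 0.0
```

Call:
arm_command(
  targets=[
    {"hand": -1,"x": 0,"y": -0.004,"z": 0.001,"yaw": 0},
    {"hand": -1,"x": 0,"y": 0,"z": 0,"yaw": 0},
  ],
)

```text
clock: 8.5
eef_pos: [514.7, -297.0, 91.0]
eef_rot: [-2.975, -0.042, 3.028]
wrist_force: [-0.1, -0.3, -0.7]
finger_gap: 0.4
finger_force: 0.1
```

```bash
python3 - <<'E'
from h import *
tw()
W=camera("wrist");S=camera("side")
o=np.zeros((400,800,3),np.uint8)
o[:,:400]=cv2.resize(W[150:300,150:350],(400,400));o[:,400:]=cv2.resize(S[240:360,290:430],(400,400));cv2.imwrite("pics/c4.png",o[:,:,::-1])
E
```

```text
pos [ 514.737 -297.034   90.991] rot [-2.975 -0.042  3.028] z axis [-0.06  -0.16  -0.985] F [-0.106 -0.267 -0.654] q [-0.508  0.503  1.528 -0.192  1.093 -1.881]
```

View pics/c4.png

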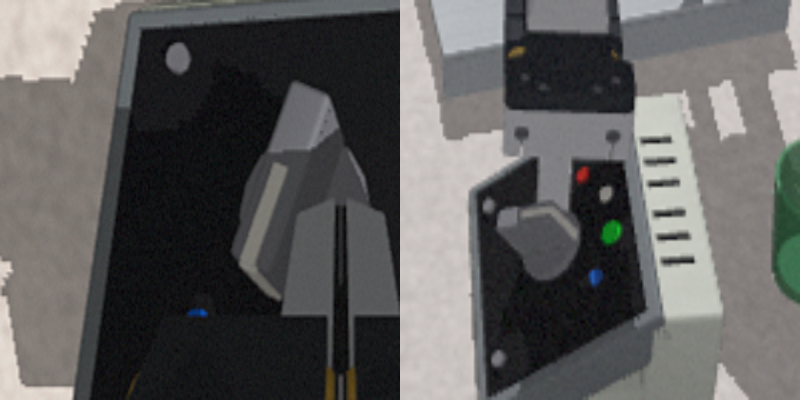

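The pointer now sits right of straight-up with zero contact force, so it has clicked to about +0.3. I'll retreat and check it numerically.

Call:
arm_command(
  targets=[
    {"hand": -1,"x": 0,"y": 0.02,"z": -0.003,"yaw": 0},
    {"hand": -1,"x": 0,"y": 0.02,"z": -0.003,"yaw": 0},
    {"hand": -1,"x": 0.01,"y": 0.01,"z": -0.04,"yaw": 0},
    {"hand": -1,"x": 0.01,"y": 0.01,"z": -0.04,"yaw": 0},
    {"hand": -1,"x": 0,"y": 0,"z": -0.04,"yaw": 0},
    {"hand": -1,"x": 0,"y": 0,"z": 0,"yaw": 0},
    {"hand": -1,"x": 0,"y": 0,"z": 0,"yaw": 0},
  ],
)

```text
clock: 9.3
eef_pos: [508.8, -215.5, 206.2]
eef_rot: [-2.974, -0.042, 3.028]
wrist_force: [-0.4, 0.0, -0.7]
finger_gap: 0.5
finger_force: 0.0
```

```bash
python3 - <<'E'
from h import *
c=get_calibration("wrist");im=camera("wrist");cv2.imwrite("pics/w5.png",im[:,:,::-1])
M=c["cam_to_world"];K=c["K"]
def proj(p):
    q=M[:3,:3].T@(np.array(p)-M[:3,3]);return np.array([K[0,0]*q[0]/-q[2]+K[0,2],K[1,1]*-q[1]/-q[2]+K[1,2]])
yaw=-.04;Rz=Ro.from_euler('z',yaw).as_matrix();s=np.radians(35)
u=Rz@[np.cos(s),0,np.sin(s)];rt=Rz@[0,-1,0];n=Rz@[-np.sin(s),0,np.cos(s)];f=np.array([511.7,-310.3,75])
o=proj(f+34*n);m=np.zeros(im.shape[:2],np.uint8);cv2.circle(m,tuple(int(v) for v in o),32,255,-1)
h=cv2.cvtColor(im,cv2.COLOR_RGB2HSV);w=cv2.inRange(h,(0,0,150),(60,60,255))&m
cs=cv2.findContours(w,0,2)[0]
print('center',o)
for k in sorted(cs,key=cv2.contourArea)[-3:]:
    pts=[]
    print(cv2.contourArea(k),cv2.minAreaRect(k))
    for q in k[:,0]:
        O,d=ray(c,q);t=(f+34*n-O)@n/(d@n);v=O+t*d-f-34*n;pts.append([v@u,v@rt])
    vx=cv2.fitLine(np.array(pts,np.float32),2,0,.01,.01).ravel();print('angle',np.arctan2(vx[1],vx[0]),np.mean(pts,0))
tw((300,450,250))
E
```

```text
center [238.486 192.137]
pos [ 508.371 -215.483  205.044] rot [-2.975 -0.044  3.028] z axis [-0.062 -0.16  -0.985] F [-0.365 -0.503 -1.113] q [-0.383  0.309  1.519 -0.178  1.314 -1.798]
(300, 450, 250) tool d [ 0.284  0.623 -0.138]
```

```bash
python3 - <<'E'
from h import *
c=get_calibration("wrist");im=cv2.imread("pics/w5.png")
h=cv2.cvtColor(im,cv2.COLOR_BGR2HSV);x0,y0=238,192
r=h[y0-40:y0+40,x0-40:x0+40];print(np.percentile(r[:,:,2],[50,90,99]))
yaw=-.04;Rz=Ro.from_euler('z',yaw).as_matrix();s=np.radians(35)
u=Rz@[np.cos(s),0,np.sin(s)];rt=Rz@[0,-1,0];n=Rz@[-np.sin(s),0,np.cos(s)];f=np.array([511.7,-310.3,75])
m=np.zeros(im.shape[:2],np.uint8);m[y0-40:y0+40,x0-40:x0+40]=255
for lo in(110,125,140):
  w=(cv2.inRange(h,(0,0,lo),(180,80,255)))&m
  for k in sorted(cv2.findContours(w,0,2)[0],key=cv2.contourArea)[-2:]:
    if len(k)<5: continue
    pts=[]
    for q in k[:,0]:
        O,d=ray(c,q);t=(f+34*n-O)@n/(d@n);v=O+t*d-f-34*n;pts.append([v@u,v@rt])
    vx=cv2.fitLine(np.array(pts,np.float32),2,0,.01,.01).ravel();print(lo,cv2.contourArea(k),cv2.minAreaRect(k),'ang',np.arctan2(vx[1],vx[0]),np.mean(pts,0))
cv2.imwrite("pics/w5c.png",cv2.resize(im[120:300,140:380],(800,600)))
E
```

```text
[ 26. 106. 207.]
110 48.0 ((233.29405212402344, 203.5406036376953), (3.8714492321014404, 23.7626895904541), 20.85445785522461) ang 0.26851597 [11.239  3.034]
110 110.5 ((230.5, 154.5), (5.0, 65.0), 90.0) ang 1.567401 [-43.225  30.598]
125 90.5 ((230.5, 153.5), (3.0, 65.0), 90.0) ang -1.5394096 [-44.406  20.564]
140 73.5 ((225.5, 153.5), (3.0, 55.0), 90.0) ang -1.5462685 [-44.733  25.774]
```

View pics/w5c.png

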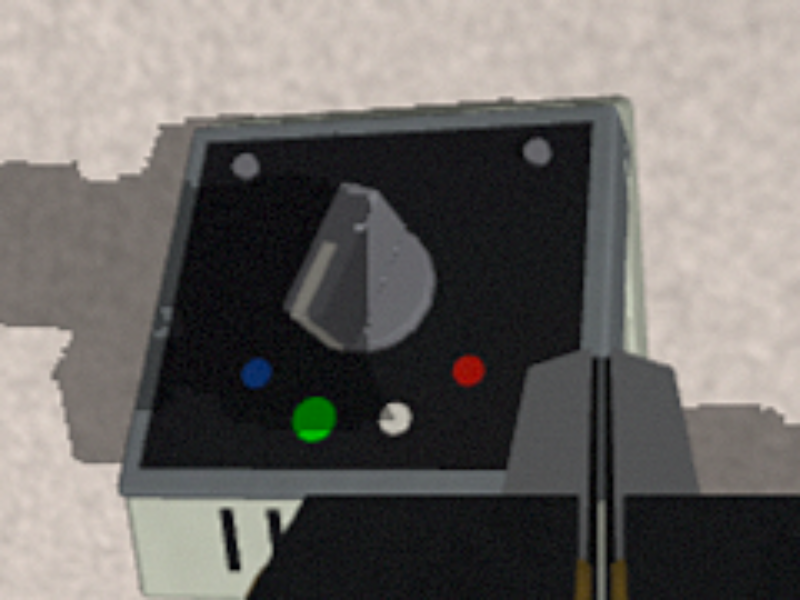

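The fitted pointer angle is +0.27, and the picture shows the line aimed at the green dot, so the selector is done. Next I remove the tilt: I go to the azimuth opposite the tilt and stretch beyond reach there.

Call:
arm_command(
  targets=[
    {"hand": -1,"x": 0.0203,"y": 0.0427,"z": -0.0088,"yaw": 0},
    {"hand": -1,"x": 0.0203,"y": 0.0427,"z": -0.0088,"yaw": 0},
    {"hand": -1,"x": 0.0203,"y": 0.0427,"z": -0.0088,"yaw": 0},
    {"hand": -1,"x": 0.0203,"y": 0.0427,"z": -0.0088,"yaw": 0},
    {"hand": -1,"x": 0.0203,"y": 0.0427,"z": -0.0088,"yaw": 0},
    {"hand": -1,"x": 0.0203,"y": 0.0427,"z": -0.0088,"yaw": 0},
    {"hand": -1,"x": 0.0203,"y": 0.0427,"z": -0.0088,"yaw": 0},
    {"hand": -1,"x": 0.0203,"y": 0.0427,"z": -0.0088,"yaw": 0},
    {"hand": -1,"x": 0.0203,"y": 0.0427,"z": -0.0088,"yaw": 0},
    {"hand": -1,"x": 0.0203,"y": 0.0427,"z": -0.0088,"yaw": 0},
  ],
)

```text
clock: 10.35
eef_pos: [356.2, 241.6, 229.2]
eef_rot: [-2.973, -0.044, 3.027]
wrist_force: [0.9, 0.3, -0.3]
finger_gap: 0.7
finger_force: 0.0
```

Call:
arm_command(
  targets=[
    {"hand": -1,"x": 0.0203,"y": 0.0427,"z": -0.0088,"yaw": 0},
    {"hand": -1,"x": 0.0203,"y": 0.0427,"z": -0.0088,"yaw": 0},
    {"hand": -1,"x": 0.0203,"y": 0.0427,"z": -0.0088,"yaw": 0},
    {"hand": -1,"x": 0.0203,"y": 0.0427,"z": -0.0088,"yaw": 0},
    {"hand": -1,"x": 0.0203,"y": 0.0427,"z": -0.0088,"yaw": 0},
    {"hand": -1,"x": 0.0203,"y": 0.0427,"z": -0.0088,"yaw": 0},
    {"hand": -1,"x": 0.0203,"y": 0.0427,"z": -0.0088,"yaw": 0},
    {"hand": -1,"x": 0.0203,"y": 0.0427,"z": -0.0088,"yaw": 0},
    {"hand": -1,"x": 0,"y": 0,"z": 0,"yaw": 0},
  ],
)

```text
clock: 11.25
eef_pos: [234.1, 608.2, 245.5]
eef_rot: [-2.97, -0.044, 3.031]
wrist_force: [-0.6, 0.1, -0.4]
finger_gap: -0.0
finger_force: 0.0
```

```bash
python3 -c "
from h import *
p=manip.read_state()['eef_pos'];r=np.hypot(*p[:2]);print(r)
tw(p+np.array([.36,.93,0])*40)"
```

```text
651.6987767233747
pos [234.055 608.218 245.465] rot [-2.97  -0.044  3.031] z axis [-0.062 -0.165 -0.984] F [-0.6    0.096 -0.399] q [ 1.151  0.636  0.956 -0.01   1.726 -0.313]
[248.455 645.418 245.465] tool d [-0.01   0.038 -0.007]
```

Call:
arm_command(
  targets=[
    {"hand": -1,"x": -0.01,"y": 0.038,"z": -0.007,"yaw": 0},
    {"hand": -1,"x": -0.01,"y": 0.038,"z": -0.007,"yaw": 0},
    {"hand": -1,"x": -0.01,"y": 0.038,"z": -0.007,"yaw": 0},
    {"hand": -1,"x": -0.01,"y": 0.038,"z": -0.007,"yaw": 0},
    {"hand": -1,"x": -0.005,"y": 0.019,"z": -0.003,"yaw": 0},
  ],
)

```text
clock: 11.75
eef_pos: [281.2, 718.4, 230.0]
eef_rot: [-2.978, -0.042, 3.027]
wrist_force: [-0.1, 0.4, -3.4]
finger_gap: 0.4
finger_force: 0.0
```

```bash
python3 -c "
from h import *
tw()"
```

```text
pos [281.179 718.444 230.003] rot [-2.978 -0.042  3.027] z axis [-0.06  -0.157 -0.986] F [-0.129  0.369 -3.392] q [ 1.153  1.074  0.242 -0.01   1.995 -0.309]
```

Call:
arm_command(
  targets=[
    {"hand": -1,"x": -0.01,"y": 0.038,"z": -0.007,"yaw": 0},
    {"hand": -1,"x": 0,"y": 0,"z": 0,"yaw": 0},
  ],
)

```text
clock: 11.95
eef_pos: [284.5, 728.0, 229.9]
eef_rot: [-3.015, -0.032, 3.029]
wrist_force: [1.0, 0.5, 0.1]
finger_gap: 0.6
finger_force: 0.0
```

```bash
python3 -c "
from h import *
tw()"
```

```text
pos [284.469 728.014 229.888] rot [-3.015 -0.032  3.029] z axis [-0.045 -0.122 -0.991] F [0.974 0.542 0.056] q [ 1.154  1.074  0.238 -0.008  1.96  -0.308]
```

Stretching works: about 0.04 rad per 40 mm of overreach. A tip-outward tilt of about 0.2 rad in the stage's x plane is what the microscope needs, so I'll add it now at azimuth 30°.

```bash
python3 -c "
from h import *
T=get_calibration('top');print(plane(T,(175,90),100),plane(T,(180,125),95))
p=manip.read_state()['eef_pos']
t=np.array((600,346,265.));tw(t,t+np.array([.866,.5,0])*40)"
```

```text
[762.951 356.712 100.   ] [676.698 341.146  95.   ]
pos [284.469 728.014 229.888] rot [-3.015 -0.032  3.029] z axis [-0.045 -0.122 -0.991] F [0.974 0.542 0.056] q [ 1.154  1.074  0.238 -0.008  1.96  -0.308]
[600. 346. 265.] tool d [-0.355 -0.347 -0.003]
[634.64 366.   265.  ] tool d [-0.032  0.023 -0.004]
```

Call:
arm_command(
  targets=[
    {"hand": -1,"x": -0.0323,"y": -0.0316,"z": -0.006,"yaw": 0},
    {"hand": -1,"x": -0.0323,"y": -0.0316,"z": -0.006,"yaw": 0},
    {"hand": -1,"x": -0.0323,"y": -0.0316,"z": -0.006,"yaw": 0},
    {"hand": -1,"x": -0.0323,"y": -0.0316,"z": -0.006,"yaw": 0},
    {"hand": -1,"x": -0.0323,"y": -0.0316,"z": -0.006,"yaw": 0},
    {"hand": -1,"x": -0.0323,"y": -0.0316,"z": -0.006,"yaw": 0},
    {"hand": -1,"x": -0.0323,"y": -0.0316,"z": 0,"yaw": 0},
    {"hand": -1,"x": -0.0323,"y": -0.0316,"z": 0,"yaw": 0},
    {"hand": -1,"x": -0.0323,"y": -0.0316,"z": 0,"yaw": 0},
    {"hand": -1,"x": -0.0323,"y": -0.0316,"z": 0,"yaw": 0},
  ],
)

```text
clock: 12.95
eef_pos: [573.2, 382.5, 298.6]
eef_rot: [-3.017, -0.029, 3.029]
wrist_force: [0.4, 0.7, 0.2]
finger_gap: 0.4
finger_force: 0.0
```

Call:
arm_command(
  targets=[
    {"hand": -1,"x": -0.0323,"y": -0.0316,"z": 0,"yaw": 0},
    {"hand": -1,"x": -0.032,"y": 0.023,"z": -0.004,"yaw": 0},
    {"hand": -1,"x": -0.032,"y": 0.023,"z": -0.004,"yaw": 0},
    {"hand": -1,"x": 0,"y": 0,"z": 0,"yaw": 0},
  ],
)

```text
clock: 13.35
eef_pos: [650.0, 376.3, 298.9]
eef_rot: [-3.015, -0.031, 3.028]
wrist_force: [-0.2, -0.2, -1.6]
finger_gap: 0.3
finger_force: 0.0
```

```bash
python3 -c "
from h import *
p=manip.read_state()['eef_pos'];print(np.hypot(*p[:2]),np.arctan2(p[1],p[0]))
tw(p+np.array([.866,.5,0])*40)"
```

```text
751.1099515528725 0.5247946110261626
pos [650.031 376.333 298.88 ] rot [-3.015 -0.031  3.028] z axis [-0.045 -0.122 -0.991] F [-0.173 -0.176 -1.613] q [ 0.507  0.918  0.363 -0.092  1.958 -0.983]
[684.671 396.333 298.88 ] tool d [-0.032  0.023 -0.004]
```

Call:
arm_command(
  targets=[
    {"hand": -1,"x": -0.032,"y": 0.023,"z": -0.004,"yaw": 0},
    {"hand": -1,"x": -0.032,"y": 0.023,"z": -0.004,"yaw": 0},
    {"hand": -1,"x": -0.032,"y": 0.023,"z": -0.003,"yaw": 0},
    {"hand": -1,"x": -0.032,"y": 0.023,"z": -0.002,"yaw": 0},
    {"hand": -1,"x": 0,"y": 0,"z": 0,"yaw": 0},
  ],
)

```text
clock: 13.85
eef_pos: [693.0, 397.7, 257.7]
eef_rot: [-3.058, 0.029, 3.036]
wrist_force: [0.5, -0.1, -0.2]
finger_gap: 0.4
finger_force: 0.0
```

```bash
python3 -c "
from h import *
p=manip.read_state()['eef_pos'];print(np.hypot(*p[:2]),np.arctan2(p[1],p[0]))
tw(p+np.array([.866,.5,0])*40)"
```

```text
799.03561912774 0.5209699202213317
pos [693.033 397.697 257.715] rot [-3.058  0.029  3.036] z axis [ 0.02  -0.086 -0.996] F [ 0.526 -0.061 -0.242] q [ 0.504  1.037  0.241 -0.089  1.886 -0.987]
[727.673 417.697 257.715] tool d [-0.032  0.024 -0.001]
```

Call:
arm_command(
  targets=[
    {"hand": -1,"x": -0.032,"y": 0.024,"z": -0.02,"yaw": 0},
    {"hand": -1,"x": -0.032,"y": 0.024,"z": -0.02,"yaw": 0},
    {"hand": -1,"x": -0.032,"y": 0.024,"z": -0.02,"yaw": 0},
    {"hand": -1,"x": -0.032,"y": 0.024,"z": -0.02,"yaw": 0},
    {"hand": -1,"x": 0,"y": 0,"z": 0,"yaw": 0},
  ],
)

```text
clock: 14.35
eef_pos: [706.4, 411.6, 284.8]
eef_rot: [-3.12, 0.115, 3.04]
wrist_force: [0.2, 0.1, 0.8]
finger_gap: 0.5
finger_force: 0.0
```

```bash
python3 -c "
from h import *
p=manip.read_state()['eef_pos'];print(np.hypot(*p[:2]),np.arctan2(p[1],p[0]))
tw(p+np.array([.866,.5,0])*40)"
```

```text
817.5893909721435 0.5275750514671046
pos [706.422 411.607 284.802] rot [-3.12   0.115  3.04 ] z axis [ 0.112 -0.033 -0.993] F [0.166 0.063 0.76 ] q [ 0.51   1.007  0.235 -0.086  1.817 -0.982]
[741.062 431.607 284.802] tool d [-0.032  0.023  0.003]
```

Call:
arm_command(
  targets=[
    {"hand": -1,"x": -0.032,"y": 0.024,"z": -0.018,"yaw": 0},
    {"hand": -1,"x": -0.032,"y": 0.024,"z": -0.018,"yaw": 0},
    {"hand": -1,"x": -0.032,"y": 0.024,"z": -0.018,"yaw": 0},
    {"hand": -1,"x": -0.032,"y": 0.024,"z": -0.018,"yaw": 0},
    {"hand": -1,"x": 0,"y": 0,"z": 0,"yaw": 0},
  ],
)

```text
clock: 14.85
eef_pos: [717.4, 423.5, 314.0]
eef_rot: [3.104, 0.196, 3.04]
wrist_force: [-0.5, -0.5, 0.8]
finger_gap: 0.2
finger_force: 0.0
```

```bash
python3 -c "
from h import *
# desired: yaw so tool y is along stage y (0.115)
tw((440,180,260),(440,-21,260))
R=Ro.from_euler('xyz',manip.read_state()['eef_rot']).as_matrix();sy=np.array([-np.sin(.115),np.cos(.115),0])
v=R.T@sy;print(v,'turn tool yaw',np.arctan2(-v[0],v[1]))"
```

```text
pos [717.416 423.512 314.032] rot [3.104 0.196 3.04 ] z axis [ 0.198  0.018 -0.98 ] F [-0.51  -0.489  0.767] q [ 0.516  0.975  0.235 -0.083  1.749 -0.979]
(440, 180, 260) tool d [ 0.257 -0.27  -0.006]
(440, -21, 260) tool d [-0.02  -0.2   -0.004]
[ 0.211  0.977 -0.005] turn tool yaw -0.21263559401883408
```

Tilt axis is now (0.198, 0.018, −0.98), as wanted. Next I go to the front of the clamp and align yaw.

Call:
arm_command(
  targets=[
    {"hand": -1,"x": 0.0321,"y": -0.0338,"z": -0.001,"yaw": 0},
    {"hand": -1,"x": 0.0321,"y": -0.0338,"z": -0.001,"yaw": 0},
    {"hand": -1,"x": 0.0321,"y": -0.0338,"z": -0.001,"yaw": 0},
    {"hand": -1,"x": 0.0321,"y": -0.0338,"z": -0.001,"yaw": 0},
    {"hand": -1,"x": 0.0321,"y": -0.0338,"z": -0.001,"yaw": 0},
    {"hand": -1,"x": 0.0321,"y": -0.0338,"z": -0.001,"yaw": 0},
    {"hand": -1,"x": 0.0321,"y": -0.0338,"z": -0.001,"yaw": 0},
    {"hand": -1,"x": 0.0321,"y": -0.0338,"z": -0.001,"yaw": 0},
    {"hand": -0.2,"x": -0.005,"y": -0.04,"z": 0,"yaw": -0.107},
    {"hand": -0.2,"x": 0,"y": -0.04,"z": 0,"yaw": -0.106},
  ],
)

```text
clock: 15.85
eef_pos: [496.5, 144.8, 274.0]
eef_rot: [-3.134, 0.197, -3.02]
wrist_force: [1.2, 1.4, 0.4]
finger_gap: 13.3
finger_force: 0.0
```

```bash
python3 -c "
from h import *
tw((440,-20,220))"
```

```text
pos [496.526 144.754 274.031] rot [-3.134  0.197 -3.02 ] z axis [ 0.196  0.016 -0.981] F [1.25  1.355 0.41 ] q [ 0.228  0.064  1.652 -0.031  1.23  -1.456]
(440, -20, 220) tool d [ 0.085 -0.156  0.039]
```

Call:
arm_command(
  targets=[
    {"hand": -0.2,"x": 0.0212,"y": -0.039,"z": 0.0098,"yaw": 0},
    {"hand": -0.2,"x": 0.0212,"y": -0.039,"z": 0.0098,"yaw": 0},
    {"hand": -0.2,"x": 0.0212,"y": -0.039,"z": 0.0098,"yaw": 0},
    {"hand": -0.2,"x": 0.0212,"y": -0.039,"z": 0.0098,"yaw": 0},
    {"hand": -0.2,"x": 0,"y": 0,"z": 0,"yaw": 0},
    {"hand": -0.2,"x": 0,"y": 0,"z": 0,"yaw": 0},
  ],
)

```text
clock: 16.45
eef_pos: [440.3, -18.7, 220.0]
eef_rot: [-3.135, 0.197, -3.028]
wrist_force: [0.7, 0.6, -0.2]
finger_gap: 37.5
finger_force: 0.0
```

```bash
cat > look.py <<'E'
from h import *
def red(n,save=None):
    s=manip.read_state();c=get_calibration(n);im=camera(n)
    if save: cv2.imwrite(save,im[:,:,::-1])
    h=cv2.cvtColor(im,cv2.COLOR_RGB2HSV);m=cv2.inRange(h,(0,150,90),(8,255,255))|cv2.inRange(h,(172,150,90),(180,255,255))
    for k in sorted(cv2.findContours(m,0,2)[0],key=cv2.contourArea)[-4:]:
        (x,y),r=cv2.minEnclosingCircle(k);M=cv2.moments(k);a=M['m00']
        if a>8: q=(M['m10']/a,M['m01']/a);print(n,'red',a,q,'z97',plane(c,q,97),'z74',plane(c,q,74))
    m=cv2.inRange(h,(18,120,110),(32,255,255))
    for k in sorted(cv2.findContours(m,0,2)[0],key=cv2.contourArea)[-3:]:
        (x,y),r=cv2.minEnclosingCircle(k);print(n,'brass',cv2.contourArea(k),(x,y),r,'z93',plane(c,(x,y),93))
E
python3 -c "
from look import *
red('wrist','pics/w6.png')
tw((497.5,-15.2,140),(497.5,-15.2,68))"
```

```text
wrist red 54.5 (63.2782874617737, 224.54740061162076) z97 [ 531.773 -273.034   97.   ] z74 [ 547.775 -292.724   74.   ]
wrist red 175.0 (319.62857142857143, 215.92857142857142) z97 [491.33  -13.794  97.   ] z74 [504.065 -12.542  74.   ]
wrist red 213.0 (318.17996870109545, 247.46244131455398) z97 [529.213 -11.066  97.   ] z74 [545.009  -9.593  74.   ]
wrist brass 99.0 (319.0, 277.0) 6.324655532836914 z93 [571.362  -5.527  93.   ]
wrist brass 207.0 (256.0, 219.5) 11.011457443237305 z93 [505.261 -77.819  93.   ]
wrist brass 1176.0 (485.5, 97.5) 33.97803497314453 z93 [361.684 114.79   93.   ]
pos [440.625 -17.967 220.157] rot [-3.134  0.197 -3.026] z axis [ 0.195  0.015 -0.981] F [0.37  1.446 0.337] q [-0.151 -0.08   1.92   0.05   1.11  -1.855]
(497.5, -15.2, 140) tool d [-0.04  -0.003  0.09 ]
(497.5, -15.2, 68) tool d [0.014 0.001 0.071]
```

View pics/w6.png

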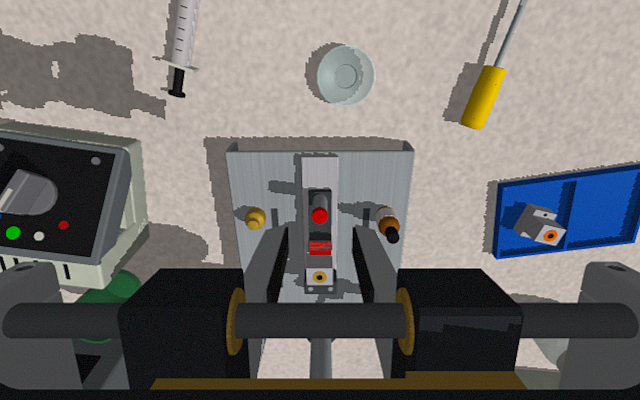

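The wrist view shows the post cap at (320,216) and the insert at (319,277), centred between the fingers. Dropper, weight and rods are clear.

Call:
arm_command(
  targets=[
    {"hand": -0.2,"x": -0.013,"y": -0.001,"z": 0.03,"yaw": 0},
    {"hand": -0.2,"x": -0.013,"y": -0.001,"z": 0.03,"yaw": 0},
    {"hand": -0.2,"x": -0.013,"y": 0,"z": 0.03,"yaw": 0},
    {"hand": -0.2,"x": 0.005,"y": 0,"z": 0.024,"yaw": 0},
    {"hand": -0.2,"x": 0.005,"y": 0,"z": 0.024,"yaw": 0},
    {"hand": -0.2,"x": 0.005,"y": 0,"z": 0.022,"yaw": 0},
    {"hand": -0.2,"x": 0,"y": 0,"z": 0,"yaw": 0},
    {"hand": -0.2,"x": 0,"y": 0,"z": 0,"yaw": 0},
  ],
)

```text
clock: 17.3
eef_pos: [495.7, -14.0, 68.1]
eef_rot: [-3.135, 0.197, -3.024]
wrist_force: [0.3, -0.0, 0.2]
finger_gap: 38.0
finger_force: 0.0
```

Call:
arm_command(
  targets=[
    {"hand": -1,"x": 0,"y": 0,"z": 0,"yaw": 0},
    {"hand": -1,"x": 0,"y": 0,"z": 0,"yaw": 0},
    {"hand": -1,"x": 0,"y": 0,"z": 0,"yaw": 0},
    {"hand": -1,"x": 0,"y": 0,"z": 0,"yaw": 0},
  ],
  newtons=20,
)

```text
clock: 17.7
eef_pos: [495.4, -14.3, 68.2]
eef_rot: [-3.136, 0.198, -3.026]
wrist_force: [-1.1, 8.5, 4.5]
finger_gap: 15.3
finger_force: 20.0
```

```bash
python3 -c "
from h import *
p=manip.read_state()['eef_pos'];tw(p+np.array([-.9934,-.1147,0])*35)"
```

```text
pos [495.419 -14.264  68.233] rot [-3.136  0.198 -3.026] z axis [ 0.196  0.017 -0.98 ] F [-1.117  8.523  4.483] q [-0.125  0.251  1.955  0.061  0.743 -1.851]
[460.65  -18.278  68.233] tool d [ 0.034 -0.    -0.007]
```

Call:
arm_command(
  targets=[
    {"hand": -1,"x": 0.007,"y": 0.001,"z": -0.0014,"yaw": 0},
    {"hand": -1,"x": 0.007,"y": 0,"z": -0.0014,"yaw": 0},
    {"hand": -1,"x": 0.007,"y": 0,"z": -0.0014,"yaw": 0},
    {"hand": -1,"x": 0.007,"y": 0,"z": -0.0014,"yaw": 0},
    {"hand": -1,"x": 0.005,"y": 0,"z": -0.001,"yaw": 0},
    {"hand": -1,"x": 0.002,"y": 0,"z": -0.0004,"yaw": 0},
    {"hand": -1,"x": 0,"y": 0,"z": 0,"yaw": 0},
  ],
)

```text
clock: 18.4
eef_pos: [460.5, -18.3, 68.2]
eef_rot: [-3.134, 0.2, -3.026]
wrist_force: [12.4, 0.6, -2.8]
finger_gap: 15.2
finger_force: 20.0
```

Call:
arm_command(
  targets=[
    {"hand": -1,"x": 0.001,"y": 0,"z": 0,"yaw": 0},
    {"hand": -1,"x": 0,"y": 0,"z": 0,"yaw": 0},
  ],
)

```text
clock: 18.6
eef_pos: [460.1, -18.3, 68.2]
eef_rot: [-3.134, 0.202, -3.026]
wrist_force: [17.0, 1.0, -6.6]
finger_gap: 15.2
finger_force: 20.0
```

The jaw hit its stop after 35 mm of travel. Next I release, rise just over the post and look again.

Call:
arm_command(
  targets=[
    {"hand": -0.2,"x": 0,"y": 0,"z": 0,"yaw": 0},
    {"hand": -0.2,"x": 0,"y": 0,"z": 0,"yaw": 0},
    {"hand": -0.2,"x": 0,"y": 0,"z": 0,"yaw": 0},
    {"hand": -0.2,"x": -0.0035,"y": 0,"z": -0.018,"yaw": 0},
    {"hand": -0.2,"x": -0.0035,"y": 0,"z": -0.018,"yaw": 0},
    {"hand": -0.2,"x": 0,"y": 0,"z": 0,"yaw": 0},
    {"hand": -0.2,"x": 0,"y": 0,"z": 0,"yaw": 0},
  ],
)

```text
clock: 19.3
eef_pos: [458.1, -17.9, 103.6]
eef_rot: [-3.134, 0.196, -3.026]
wrist_force: [-0.4, 0.2, -0.6]
finger_gap: 37.3
finger_force: 0.0
```

```bash
python3 -c "
from look import *
red('wrist','pics/w7.png');red('top')
tw((575,-5,103),(575,-5,59))"
```

```text
wrist red 436.0 (318.9476299694189, 238.19724770642202) z97 [460.266 -17.97   97.   ] z74 [475.11  -16.505  74.   ]
wrist red 548.5 (320.4430264357338, 281.8213309024613) z97 [493.928 -13.143  97.   ] z74 [513.368 -11.019  74.   ]
wrist brass 146.0 (230.55999755859375, 265.0) 12.599848747253418 z93 [490.475 -73.081  93.   ]
wrist brass 193.0 (318.8611145019531, 357.0) 9.355271339416504 z93 [570.802  -5.485  93.   ]
wrist brass 2622.5 (566.0, 97.5) 53.02132034301758 z93 [363.282  98.121  93.   ]
top red 48.0 (328.17013888888886, 194.43402777777774) z97 [509.737 -12.372  97.   ] z74 [513.613 -12.982  74.   ]
top red 948.0 (50.8623417721519, 303.79571026722925) z97 [261.792 601.49   97.   ] z74 [259.56  616.004  74.   ]
top brass 6.0 (325.5, 168.0) 1.8028756380081177 z93 [573.357  -6.232  93.   ]
top brass 37.5 (358.6764831542969, 188.85293579101562) 3.9119720458984375 z93 [523.879 -83.529  93.   ]
top brass 198.5 (261.5, 255.5) 12.747649192810059 z93 [369.459 138.671  93.   ]
pos [457.817 -17.867 103.071] rot [-3.135  0.195 -3.026] z axis [ 0.193  0.016 -0.981] F [0.091 0.362 0.545] q [-0.145  0.114  2.021  0.06   0.816 -1.867]
(575, -5, 103) tool d [-0.116 -0.001  0.023]
(575, -5, 59) tool d [0.009 0.    0.043]
```

```bash
python3 - <<'E'
from h import *
c=get_calibration('top')
im=cv2.imread('pics/top0.png');h=cv2.cvtColor(im,cv2.COLOR_BGR2HSV);m=cv2.inRange(h,(0,150,90),(8,255,255))|cv2.inRange(h,(172,150,90),(180,255,255))
for k in sorted(cv2.findContours(m,0,2)[0],key=cv2.contourArea)[-4:]:
    M=cv2.moments(k);a=M['m00']
    if a>8: q=(M['m10']/a,M['m01']/a);print(a,q,plane(c,q,97),plane(c,q,74))
for f in('w6','w7'):
    im=cv2.imread(f'pics/{f}.png');h=cv2.cvtColor(im,cv2.COLOR_BGR2HSV);m=cv2.inRange(h,(0,150,90),(8,255,255))|cv2.inRange(h,(172,150,90),(180,255,255))
    for k in sorted(cv2.findContours(m,0,2)[0],key=cv2.contourArea)[-2:]: print(f,cv2.boundingRect(k))
E
```

```text
28.0 (329.65476190476187, 201.41071428571428) [493.429 -15.79   97.   ] [496.904 -16.484  74.   ]
36.0 (327.06018518518516, 179.96759259259258) [543.871  -9.803  97.   ] [548.588 -10.35   74.   ]
215.5 (44.969064191802005, 349.137664346481) [166.125 603.543  97.   ] [161.536 618.108  74.   ]
475.0 (45.76631578947369, 278.60245614035085) [316.368 619.026  97.   ] [315.481 633.972  74.   ]
w6 (312, 208, 16, 16)
w6 (309, 241, 22, 14)
w7 (306, 223, 26, 28)
w7 (303, 272, 34, 20)
```

The lip moved 35 mm in the top view, so the jaw is fully open. Now I go in over the holder.

Call:
arm_command(
  targets=[
    {"hand": -0.2,"x": -0.029,"y": 0,"z": 0.0058,"yaw": 0},
    {"hand": -0.2,"x": -0.029,"y": -0.001,"z": 0.0058,"yaw": 0},
    {"hand": -0.2,"x": -0.029,"y": 0,"z": 0.0058,"yaw": 0},
    {"hand": -0.2,"x": -0.029,"y": 0,"z": 0.0058,"yaw": 0},
    {"hand": -0.2,"x": 0,"y": 0,"z": 0,"yaw": 0},
    {"hand": -0.2,"x": 0,"y": 0,"z": 0,"yaw": 0},
  ],
)

```text
clock: 20.0
eef_pos: [575.2, -5.3, 102.4]
eef_rot: [-3.135, 0.194, -3.026]
wrist_force: [-0.4, -0.4, -0.2]
finger_gap: 37.5
finger_force: 0.0
```

```bash
python3 -c "
from look import *
red('wrist','pics/w8.png')
tw((575,-5,59))"
```

```text
wrist red 451.0 (321.5, 136.4878048780488) z97 [513.748 -11.283  97.   ] z74 [519.883 -10.612  74.   ]
wrist red 1054.5 (320.69495811601075, 19.844159949423105) z97 [460.269 -17.942  97.   ] z74 [459.06  -18.186  74.   ]
wrist brass 52.0 (320.0, 228.0) 12.16562557220459 z93 [571.739  -5.397  93.   ]
wrist brass 62.5 (199.85714721679688, 131.2857208251953) 8.950067520141602 z93 [519.589 -76.21   93.   ]
wrist brass 87.5 (204.0, 123.5) 12.093486785888672 z93 [515.111 -73.839  93.   ]
pos [574.927  -5.437 102.793] rot [-3.135  0.195 -3.026] z axis [ 0.193  0.016 -0.981] F [-0.511  1.038 -0.2  ] q [-0.089  0.357  1.713  0.042  0.88  -1.798]
(575, -5, 59) tool d [0.008 0.001 0.043]
```

Call:
arm_command(
  targets=[
    {"hand": -0.2,"x": 0.003,"y": 0,"z": 0.015,"yaw": 0},
    {"hand": -0.2,"x": 0.003,"y": 0,"z": 0.015,"yaw": 0},
    {"hand": -0.2,"x": 0.002,"y": 0,"z": 0.013,"yaw": 0},
    {"hand": -0.2,"x": 0,"y": 0,"z": 0,"yaw": 0},
    {"hand": -0.2,"x": 0,"y": 0,"z": 0,"yaw": 0},
  ],
)

```text
clock: 20.55
eef_pos: [576.4, -5.7, 60.3]
eef_rot: [-3.135, 0.196, -3.026]
wrist_force: [0.1, 0.3, -0.0]
finger_gap: 37.4
finger_force: 0.0
```

Call:
arm_command(
  targets=[
    {"hand": -1,"x": 0,"y": 0,"z": 0,"yaw": 0},
    {"hand": -1,"x": 0,"y": 0,"z": 0,"yaw": 0},
    {"hand": -1,"x": 0,"y": 0,"z": 0,"yaw": 0},
  ],
  newtons=15,
)

```text
clock: 20.85
eef_pos: [576.9, -5.7, 60.9]
eef_rot: [-3.134, 0.198, -3.026]
wrist_force: [-2.1, -0.0, 5.7]
finger_gap: 30.0
finger_force: 15.0
```

```bash
python3 -c "
from h import *
p=manip.read_state()['eef_pos'];tw(p+np.array([-4,-.5,20]),(480,-15,160))"
```

```text
pos [576.884  -5.682  60.882] rot [-3.134  0.198 -3.026] z axis [ 0.196  0.015 -0.981] F [-2.092 -0.032  5.716] q [-0.089  0.42   1.739  0.046  0.788 -1.804]
[572.884  -6.182  80.882] tool d [ 0.   -0.   -0.02]
(480, -15, 160) tool d [ 0.076  0.001 -0.096]
```

Holder gripped with a gap of 30.0. I'll lift along the tool axis and then back off.

Call:
arm_command(
  targets=[
    {"hand": -1,"x": 0,"y": 0,"z": -0.006,"yaw": 0},
    {"hand": -1,"x": 0,"y": 0,"z": -0.012,"yaw": 0},
    {"hand": -1,"x": 0,"y": 0,"z": -0.02,"yaw": 0},
    {"hand": -1,"x": 0.012,"y": 0,"z": -0.02,"yaw": 0},
    {"hand": -1,"x": 0.022,"y": 0,"z": -0.02,"yaw": 0},
    {"hand": -1,"x": 0.022,"y": 0,"z": -0.018,"yaw": 0},
    {"hand": -1,"x": 0.02,"y": 0,"z": 0,"yaw": 0},
    {"hand": -1,"x": 0,"y": 0,"z": 0,"yaw": 0},
  ],
  newtons=22,
)

```text
clock: 21.65
eef_pos: [482.3, -15.9, 140.3]
eef_rot: [-3.134, 0.197, -3.026]
wrist_force: [-0.4, -0.4, -2.0]
finger_gap: 30.1
finger_force: 21.9
```

```bash
python3 -c "
from h import *
tw((494,330,150))"
```

```text
pos [482.342 -15.883 140.252] rot [-3.134  0.197 -3.026] z axis [ 0.195  0.015 -0.981] F [-0.353 -0.409 -2.017] q [-0.132  0.11   1.925  0.052  0.914 -1.845]
(494, 330, 150) tool d [-0.052  0.342 -0.002]
```

Call:
arm_command(
  targets=[
    {"hand": -1,"x": -0.0065,"y": 0.02,"z": -0.001,"yaw": 0},
    {"hand": -1,"x": -0.0065,"y": 0.04,"z": 0,"yaw": 0},
    {"hand": -1,"x": -0.0065,"y": 0.045,"z": 0,"yaw": 0},
    {"hand": -1,"x": -0.0065,"y": 0.045,"z": 0,"yaw": 0},
    {"hand": -1,"x": -0.0065,"y": 0.045,"z": 0,"yaw": 0},
    {"hand": -1,"x": -0.0065,"y": 0.045,"z": 0,"yaw": 0},
    {"hand": -1,"x": -0.0065,"y": 0.04,"z": 0,"yaw": 0},
    {"hand": -1,"x": -0.0065,"y": 0.037,"z": 0,"yaw": 0},
    {"hand": -1,"x": 0,"y": 0.025,"z": 0,"yaw": 0},
    {"hand": -1,"x": 0,"y": 0,"z": 0,"yaw": 0},
  ],
)

```text
clock: 22.65
eef_pos: [495.0, 332.8, 148.0]
eef_rot: [-3.135, 0.196, -3.023]
wrist_force: [0.1, -0.5, -1.5]
finger_gap: 29.9
finger_force: 21.9
```

```bash
python3 - <<'E'
from h import *
tw((494,352,60),(494,352,20),(494,352,15))
for n in('wrist','side'):
    c=get_calibration(n);im=camera(n);cv2.imwrite(f"pics/{n}9.png",im[:,:,::-1])
    h=cv2.cvtColor(im,cv2.COLOR_RGB2HSV);m=cv2.inRange(h,(105,150,60),(125,255,255));m=cv2.morphologyEx(m,cv2.MORPH_OPEN,np.ones((3,3)))
    if n=='side': m[:,:270]=0;m[:,360:]=0
    for k in sorted(cv2.findContours(m,0,2)[0],key=cv2.contourArea)[-2:]:
        b=cv2.approxPolyDP(k,6,True)[:,0];print(n,cv2.contourArea(k));print(np.array([np.r_[q,plane(c,q,14)] for q in b]))
E
```

```text
pos [494.991 332.847 148.045] rot [-3.135  0.196 -3.023] z axis [ 0.195  0.016 -0.981] F [ 0.093 -0.539 -1.464] q [ 0.572  0.361  1.592 -0.108  1.018 -1.067]
(494, 352, 60) tool d [0.016 0.02  0.086]
(494, 352, 20) tool d [0.008 0.    0.039]
(494, 352, 15) tool d [0.001 0.    0.005]
wrist 19044.5
[[388.     95.    424.359 384.168  14.   ]
 [193.    124.    470.596 212.365  14.   ]
 [225.    225.    575.075 240.568  14.   ]
 [292.    217.    556.823 310.25   14.   ]
 [296.    195.    530.979 312.225  14.   ]
 [344.    195.    525.145 360.324  14.   ]
 [348.    209.    540.436 366.792  14.   ]
 [394.    203.    527.94  412.256  14.   ]]
side 8.5
[[ 357.     321.     544.803 -282.21    14.   ]]
side 1300.5
[[285.    146.    429.707 382.791  14.   ]
 [303.    180.    472.633 196.548  14.   ]
 [338.    172.    572.675 223.757  14.   ]
 [318.    141.    532.619 400.555  14.   ]]
```

The tray centre is (499.5, 312.3), so the bay centre is about (488, 355). Now I lower the holder gently.

Call:
arm_command(
  targets=[
    {"hand": -1,"x": 0.004,"y": 0.0055,"z": 0.0215,"yaw": 0},
    {"hand": -1,"x": 0.004,"y": 0.0055,"z": 0.0215,"yaw": 0},
    {"hand": -1,"x": 0.004,"y": 0.0055,"z": 0.0215,"yaw": 0},
    {"hand": -1,"x": 0.004,"y": 0.0055,"z": 0.0215,"yaw": 0},
    {"hand": -1,"x": 0.003,"y": 0,"z": 0.015,"yaw": 0},
    {"hand": -1,"x": 0.003,"y": 0,"z": 0.013,"yaw": 0},
    {"hand": -1,"x": 0.001,"y": 0,"z": 0.007,"yaw": 0},
    {"hand": -1,"x": 0,"y": 0,"z": 0,"yaw": 0},
    {"hand": -1,"x": 0,"y": 0,"z": 0,"yaw": 0},
  ],
)

```text
clock: 23.65
eef_pos: [494.4, 351.0, 25.6]
eef_rot: [-3.135, 0.197, -3.026]
wrist_force: [-0.5, 0.0, -1.0]
finger_gap: 29.8
finger_force: 21.9
```

Call:
arm_command(
  targets=[
    {"hand": -1,"x": 0.001,"y": 0.003,"z": 0.003,"yaw": 0},
    {"hand": -1,"x": 0.0005,"y": 0,"z": 0.003,"yaw": 0},
    {"hand": -1,"x": 0.0005,"y": 0,"z": 0.002,"yaw": 0},
    {"hand": -1,"x": 0,"y": 0,"z": 0,"yaw": 0},
    {"hand": -1,"x": 0,"y": 0,"z": 0,"yaw": 0},
  ],
)

```text
clock: 24.15
eef_pos: [493.2, 353.9, 16.6]
eef_rot: [-3.134, 0.196, -3.026]
wrist_force: [0.3, 0.2, -1.8]
finger_gap: 29.9
finger_force: 21.9
```

Call:
arm_command(
  targets=[
    {"hand": -1,"x": 0,"y": 0,"z": 0.001,"yaw": 0},
    {"hand": -1,"x": 0,"y": 0,"z": 0,"yaw": 0},
    {"hand": -1,"x": 0,"y": 0,"z": 0,"yaw": 0},
  ],
)

```text
clock: 24.45
eef_pos: [493.5, 353.9, 15.7]
eef_rot: [-3.134, 0.197, -3.026]
wrist_force: [0.5, -0.3, -2.2]
finger_gap: 29.7
finger_force: 21.9
```

Call:
arm_command(
  targets=[
    {"hand": -1,"x": 0,"y": 0,"z": 0.001,"yaw": 0},
    {"hand": -1,"x": 0,"y": 0,"z": 0,"yaw": 0},
    {"hand": -1,"x": 0,"y": 0,"z": 0,"yaw": 0},
  ],
)

```text
clock: 24.75
eef_pos: [493.8, 354.0, 14.9]
eef_rot: [-3.135, 0.197, -3.026]
wrist_force: [-1.2, -1.0, 2.5]
finger_gap: 29.8
finger_force: 22.0
```

Call:
arm_command(
  targets=[
    {"hand": -1,"x": 0,"y": 0,"z": 0.0005,"yaw": 0},
    {"hand": -1,"x": 0,"y": 0,"z": 0,"yaw": 0},
    {"hand": -1,"x": 0,"y": 0,"z": 0,"yaw": 0},
  ],
)

```text
clock: 25.05
eef_pos: [493.8, 354.0, 14.9]
eef_rot: [-3.135, 0.197, -3.026]
wrist_force: [-4.8, -3.4, 9.8]
finger_gap: 29.8
finger_force: 22.0
```

It has touched down. I'll release and withdraw along the tool axis.

Call:
arm_command(
  targets=[
    {"hand": -0.7,"x": 0,"y": 0,"z": -0.0005,"yaw": 0},
    {"hand": -0.1,"x": 0,"y": 0,"z": 0,"yaw": 0},
    {"hand": -0.1,"x": 0,"y": 0,"z": 0,"yaw": 0},
    {"hand": -0.1,"x": 0,"y": 0,"z": 0,"yaw": 0},
    {"hand": -0.1,"x": 0,"y": 0,"z": -0.01,"yaw": 0},
    {"hand": -0.1,"x": 0,"y": 0,"z": -0.03,"yaw": 0},
    {"hand": -0.1,"x": 0,"y": 0,"z": -0.04,"yaw": 0},
    {"hand": -0.1,"x": 0,"y": 0,"z": -0.04,"yaw": 0},
    {"hand": -0.1,"x": 0,"y": 0,"z": -0.03,"yaw": 0},
    {"hand": -0.1,"x": 0,"y": 0,"z": 0,"yaw": 0},
  ],
)

```text
clock: 26.05
eef_pos: [465.1, 352.7, 167.1]
eef_rot: [-3.138, 0.203, -3.026]
wrist_force: [0.0, 0.3, -0.1]
finger_gap: 42.4
finger_force: 0.0
```

```bash
python3 - <<'E'
from h import *
tw()
W=camera("wrist");S=camera("side");T=camera("top")
o=np.zeros((600,800,3),np.uint8)
o[:300,:400]=cv2.resize(W[50:290,160:480],(400,300))
o[:300,400:]=cv2.resize(S[120:200,270:377],(400,300))
o[300:,:400]=cv2.resize(S[175:295,285:445],(400,300))
o[300:,400:]=cv2.resize(S[255:375,300:460],(400,300))
cv2.imwrite("pics/final.png",o[:,:,::-1])
E
```

```text
pos [465.133 352.651 167.057] rot [-3.138  0.203 -3.026] z axis [ 0.201  0.02  -0.979] F [ 0.024  0.258 -0.132] q [ 0.634  0.313  1.61  -0.119  1.047 -1.002]
```

View pics/final.png

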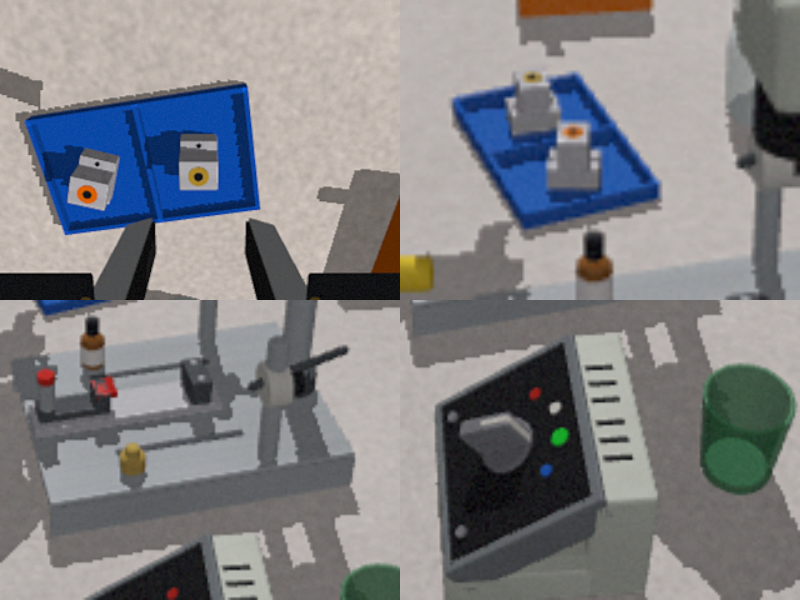

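The final views show the holder upright in the empty bay, the jaw open, the selector at green and the other things undisturbed.

```bash
python3 -c "
from cell import manip
print(manip.sign_off())"
```

```text
the job is handed in; nothing more can be done
None
```

The selector is on the green mark, the jaw is fully open, and the holder stands upright in the tray's empty compartment; handed in at about 26 s, with one possible fault: joint 6 once read -2.554 rad against its 2.55 limit.

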